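Put the mudroom tray table back in its usual order

ROBOT

A 6-joint arm with a two-finger parallel gripper is mounted at the origin on the work surface. World frame = base frame: x ahead of the robot, y to its left, z up, the work surface at z = 0. Lengths are in m, angles in rad, forces in N, time in s.
With the tool pointing down it reaches from about 0.3 to 0.875 m from the base axis. Payload 6.4 kg.
Tool frame: the origin (TCP) lies midway between the tips of the shut fingers; the grasp point (between the pads) lies 19 mm behind it; z points along the fingers, y is the line along which they close (so a half turn about z gives the same grasp; the last joint's range is limited). The gripper opens to 85 mm and grips with 20 to 120 N. Pads are 22 mm wide; open, the fingers measure 114 mm over their backs; the gripper's body (76 mm by 85 mm) begins 54 mm behind the grasp point. The pads swing forward as they close: fully open they stand 13 mm farther back than shut.
Start: joints at [1.096, 0.181, 1.607, -0, 1.354, -0.206], TCP at [0.153, 0.554, 0.194] pointing down, gripper open.
Joint ranges: [-2.99, 2.99], [-0.89, 2.07], [0.3, 2.58], [-1.14, 4.28], [0, 2.63], [-3.12, 3.12]. Speed limits (rad/s): [2.57, 2.57, 3.01, 3.14, 3.14, 3.14].

INTERFACE

Orientations are given as a unit quaternion [w, x, y, z].
In Python, from bench import status, camera, ctrl gives the robot as it stands. The module is installed in compiled form; this text tells all that it offers.
- The arm moves only by the shell command python3 -m handwheel 'ROWS'. ROWS is JSON, a list that holds one entry, the list of rows, each a list of 7 numbers: the opening, from -1 (shut) to 1 (fully open), then the shift along the tool's x, y, z in cm, then the turn, a rotation vector about the tool's x, y, z in degrees. A call has 1 to 10 rows; each row is the pose to reach, as a shift and turn from the pose commanded when the call began, along the tool's axes at that moment; what a row does not reach only later rows make up. A row lasts 1/8 s, in which the tool goes at most 62.5 mm and 10.7 degrees, less where a joint would pass 70% of its speed; a pose out of reach is approached as far as the arm can. A call with a gripper value outside its range is refused whole. The fingers move at their own pace and stop on an object; the grip force is fixed at half the most. Time passes only in rows, so rows that repeat a pose let the fingers close. It gives the time, the measured TCP pose, the force, the opening and the grip force at its end, in the units of the state.
- status.get_obs(): the state, without advancing time (a new reading comes with each control period).
- camera(name): name is "scene" or "top" or "wrist"; returns a dict with "frame" (400x640x3 uint8, blue, green, red), "depth" (400x640 float32, m along the optical axis (not along the pixel's ray), 0 where there is no reading), "fx", "fy", "cx", "cy" (pixels), "extrinsics" (4x4, takes a point from camera to world coordinates); the wrist camera has in their place "hand_eye" (4x4, takes a point from camera to tool coordinates, whose origin is the TCP and whose axes are the flange's). Camera axes: x right, y down, z forward; pixel columns grow to the right and rows downward; lengths in m; the calibration is good to about 2 mm. A picture is of the moment at which its call begins: read the wrist's pose just before it.
- ctrl.hand_in(): hands the job in; it is judged then, once.
The state is a dict: "time_s": time; "q": joint angles; "dq": joint speeds; "joint_efforts": joint torques, N m; "eef_pos": TCP position; "eef_rot": TCP orientation; "wrist_force": force on the tool from outside, world axes, zero at the start; "torque": the same for the moment, N m; "opening": opening from 0.0 (shut) to 1.0 (fully open); "grasp_force": force on a finger pad.
Only numpy, scipy, OpenCV 4.12 (cv2) and the standard library are available. Lean on these libraries where they do the work, as an engineer would, in place of code of your own. Each camera call takes 0.05 s, during which the arm holds its last target. There are 200 camera calls.

TASK

Put the things of the tray table back in their usual order around the ring dish, which stays where it is (directions as the robot sees them, looking straight ahead): the larger birch round to the left of the dish and the smaller one to its right, in one straight row square across the table, each with a gap of about 4 cm to the dish. Stand the pump dispenser in the middle of the larger round, its spout pointing to the front, towards the robot's side, and the green glass stopper in the middle of the smaller round, on its broad head as it stands now. Lay the spring clip flat straight behind the dish, lengthwise parallel to the row with the same 4 cm gap, and leave the polish tin, padlock, shoe brush and wax jar where they are.

Things in the scene. Friction and masses are not known exactly. Their poses are not given: they have to be found in the camera images.
- large_round_mid (a point): The larger of two flat birch craft rounds (pale wood slices with bark edge and growth rings): 64 mm across, 10 mm thick, 24 g, lying flat, loose. The point is its centre, 5 mm above its underside; z is up. With the 4 cm gap its middle is 112 mm to the left of (+y from) the dish's middle.
- small_round_mid (a point): The smaller birch craft round: 50 mm across, 10 mm thick, 15 g, lying flat, loose. The point is its centre, 5 mm above its underside; z is up. With the 4 cm gap its middle is 105 mm to the right of (-y from) the dish's middle.
- dispenser_mid (a point): Stainless pump bottle, pump pushed down, 162 mm tall, 0.13-0.21 kg, upright. Point: on its axis, 81 mm above the foot; z up. Body 54 mm across; shoulder narrows at 105-125 mm up. Grip the round collar and head (28 mm across, 125 to 162 mm up) from above, tips no lower than 127 mm. Spout: along own -x, 49 mm from the axis, 146 to 160 mm up: grip across it. Starts within 0.9 rad of world -x.
- stopper_mid (a point): Green glass bottle stopper, 56 mm tall, 55 to 90 g, standing loose on its broad round head (36 mm across, 18 mm high), its slightly tapered shank up (22 mm across just above the head, 18 mm at the top). Grip the shank from above, fingertips about 22 mm above its foot. The point is on its axis half-way up, 28 mm above its foot; z is up.
- clip_mid (a point): Grey plastic spring clip (rigid, closed) lying on its side, 82 mm long along its x axis, 16 mm high, 25 g; jaws to +x, levers spread to 40 mm at -x. Within 15 mm of the middle its sides are parallel, 24 mm apart: grip there, closing along its y. Point: middle, 8 mm above the underside; z up. With the 4 cm gap it is 100 mm behind (+x from) the dish's middle, its x along world y, either way round.
- ring_dish: Small round white ceramic ring dish, 80 mm across at its 22 mm high rim, with a 44 mm high cone in its middle for rings. Its origin is the middle of its underside; its axes are parallel to the world's at the start. Loose, 0.2 kg; it is the reference and must stay where it is.
- polish_tin: Bystander: round flat tin of shoe polish with a black lid and a steel-grey disc on top, 75 mm across, 24 mm high, loose among the task's things; origin in the middle of its underside. Not to be moved.
- padlock: Bystander: brass padlock with steel shackle lying flat, 36 x 44 mm body, 20 mm high, the shackle reaching 47 mm to its +x, loose among the task's things; origin under the middle of the brass body. Not to be moved.
- shoe_brush: Bystander: dark wooden shoe brush, 48 x 150 mm (long along its y axis), 42 mm high, loose at the back right; origin in the middle of its underside. Not to be moved.
- wax_jar: Bystander: small amber jar with a steel lid, 54 mm across, 48 mm high, loose at the back left; origin in the middle of its underside. Not to be moved.
Not all that is in view belongs to the job. Leave any red look-alike of the part that bears stopper_mid alone. Leave any black or purple look-alike of the part that bears small_round_mid alone.

How it is judged:
By the outcome, as a careful person would: the job done as asked, in the order asked, and still so for the second after the job is handed in, with the robot touching nothing.
It also fails if it takes over 139 s, if anything falls off the work surface, if the arm or the gripper's body presses on something with over 40 N, if the wrist force passes 120 N, or if a joint passes its speed limit or range.

## Working session

There is one attempt and no reset: what is moved stays moved. The work goes in short steps, Python scripts to look and compute and a shell command to move; the robot and the scene stay as the last step left them, time stands still between calls to the robot, and variables do not carry over. Pictures are saved under pics/ and viewed, at most 19 in all, crops included, and the job is handed in when it is done.

```bash
ls; mkdir -p pics
cat > h.py <<'E'
import numpy as np, cv2
from bench import status, camera, ctrl
from scipy.spatial.transform import Rotation as R
def save(n,c,s=1):
    cv2.imwrite(f'pics/{n}.png',c)
def tcpT(o):
    w,x,y,z=o['eef_rot'];T=np.eye(4);T[:3,:3]=R.from_quat([x,y,z,w]).as_matrix();T[:3,3]=o['eef_pos'];return T
def grab(name):
    o=status.get_obs();c=camera(name)
    c['T']=c['extrinsics'] if name!='wrist' else tcpT(o)@c['hand_eye']
    return c
def ray(c,u,v,z):
    d=c['T'][:3,:3]@np.array([(u-c['cx'])/c['fx'],(v-c['cy'])/c['fy'],1]);p=c['T'][:3,3]
    return p+d*(z-p[2])/d[2]
def proj(c,P):
    q=np.linalg.inv(c['T'])@np.append(P,1);return c['fx']*q[0]/q[2]+c['cx'],c['fy']*q[1]/q[2]+c['cy']
E
python3 - <<'E'
from h import *
for n in('top','scene'):
    c=grab(n);save(n,c['frame']);print(n,c['fx'],c['T'].round(3).tolist())
o=status.get_obs();print(o['time_s'],o['eef_pos'],o['eef_rot'],o['opening'])
print(tcpT(o)[:3,:3].round(3))
E
```

```text
pics
top 376.4408029780698 [[0.015, -0.986, 0.166, 0.442], [-1.0, -0.013, 0.009, -0.042], [-0.006, -0.166, -0.986, 0.947], [0.0, 0.0, 0.0, 1.0]]
scene 496.8709300297494 [[-0.371, 0.675, -0.638, 1.292], [0.929, 0.259, -0.265, 0.255], [-0.014, -0.691, -0.723, 0.878], [0.0, 0.0, 0.0, 1.0]]
0.1 [0.15242765 0.55384836 0.19347531] [-2.68284507e-04  1.33995479e-01  9.90981612e-01 -7.65011641e-04] 0.9988456024988217
[[-0.964  0.266 -0.001]
 [ 0.266  0.964 -0.001]
 [ 0.    -0.002 -1.   ]]
```

View pics/top.png

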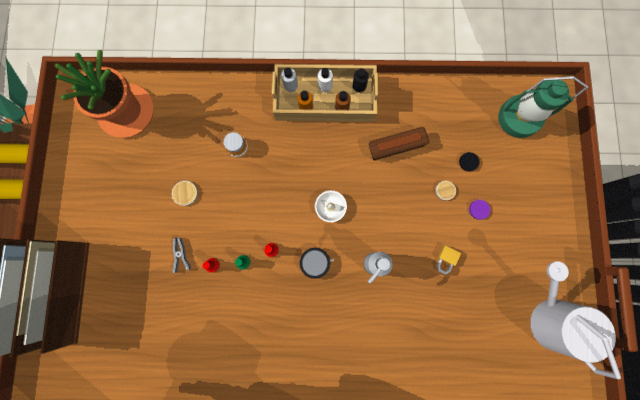

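View pics/scene.png

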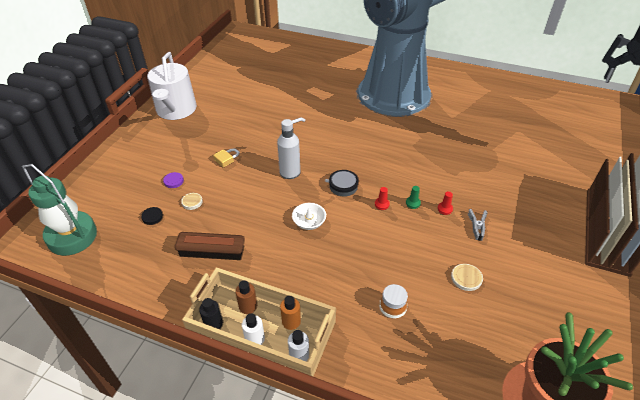

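Candidates seen in the top view:
- **Stopper:** green (242,262). Red look-alikes are at (211,265) and (271,250).
- **Small round:** pale (446,190). Look-alikes are black (469,162) and purple (480,210).
- **Large round:** pale (184,193).
- **Clip:** (180,255). **Dispenser:** (379,265). **Dish:** (331,207).

I choose the green stopper and the pale rounds. Next I measure them and check with a crop.

```bash
cat > m.py <<'E'
from h import *
c=grab('top');f=c['frame'];hsv=cv2.cvtColor(f,cv2.COLOR_BGR2HSV)
def blob(mask,u,v,r):
    m=np.zeros_like(mask);m[v-r:v+r,u-r:u+r]=mask[v-r:v+r,u-r:u+r]
    k=max(cv2.findContours(m,cv2.RETR_EXTERNAL,cv2.CHAIN_APPROX_NONE)[0],key=cv2.contourArea)
    return k
grey=cv2.inRange(hsv,(0,0,60),(180,75,255))
pale=cv2.inRange(hsv,(10,40,170),(35,150,255))
green=cv2.inRange(hsv,(60,100,30),(90,255,255))
white=cv2.inRange(hsv,(0,0,120),(180,60,255))
for n,mk,u,v,r,z in(('dish',white,331,207,22,.022),('large',pale,184,193,20,.01),('small',pale,446,190,14,.01),('stopper',green,242,262,14,.04),('clip',grey,180,255,24,.012),('disp',grey,379,265,24,.15)):
    k=blob(mk,u,v,r);(a,b),rad=cv2.minEnclosingCircle(k);p=ray(c,a,b,z);print(n,a,b,'rad mm',rad*1000*(c['T'][2,3]-z)/c['fx'],p.round(4),cv2.contourArea(k))
for n,(u,v),z in(('spout tip',(372,280),.153),('head',(384,263),.162),('tin',(315,263),.024),('padlock',(450,256),.02),('jar',(234,142),.048),('clipjaw',(181,269),.012)):
    print(n,ray(c,u,v,z).round(3))
big=lambda a:cv2.resize(f[a[1]-30:a[1]+30,a[0]-40:a[0]+40],None,fx=4.8,fy=4.8,interpolation=cv2.INTER_CUBIC)
save('crop',np.vstack([np.hstack([big((242,258)),big((458,185))]),np.hstack([big((379,265)),big((180,250))])]))
E
python3 m.py
```

```text
dish 330.3461608886719 205.88461303710938 rad mm 39.214839712393015 [ 0.5758 -0.0468  0.022 ] 754.5
large 182.85134887695312 192.14865112304688 rad mm 32.96121906833724 [0.6076 0.3276 0.01  ] 474.5
small 445.6785583496094 189.67857360839844 rad mm 25.769495056287838 [ 0.6229 -0.3377  0.01  ] 293.5
stopper 242.0 261.5 rad mm 17.246841518479908 [0.4367 0.1617 0.04  ] 135.5
clip 177.42308044433594 255.11538696289062 rad mm 43.34791381199495 [0.4497 0.328  0.012 ] 280.0
disp 377.218994140625 267.9214782714844 rad mm 35.62420299526139 [ 0.4283 -0.1452  0.15  ] 552.5
spout tip [ 0.404 -0.134  0.153]
head [ 0.439 -0.158  0.162]
tin [ 0.436 -0.011  0.024]
padlock [ 0.457 -0.339  0.02 ]
jar [0.729 0.195 0.048]
clipjaw [0.416 0.316 0.012]
```

View pics/crop.png

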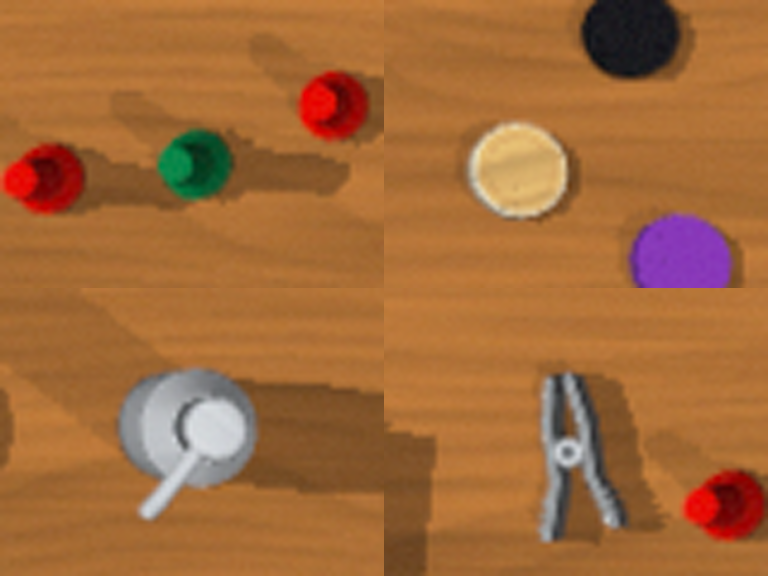

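The crop shows the green stopper between two red ones at (242,262), the pale small round at (446,190) beside purple and black, the spout pointing front-left, and the clip's jaws pointing away from the robot. First I go over the large round, keeping clear of the stand on the left.

```bash
python3 -m handwheel '[[[1,-15,-18,-1,0,0,-8],[1,-15,-18,-1,0,0,-15.4],[1,-15,-18,-1,0,0,-15.4],[1,-15,-18,-1,0,0,-15.4],[1,-45,-11,-1,0,0,-15.4],[1,-45,-11,-1,0,0,-15.4],[1,-45,-11,-1,0,0,-15.4],[1,-45,-11,-1,0,0,-15.4],[1,-45,-11,-1,0,0,-15.4],[1,-45,-11,-1,0,0,-15.4]]]'
python3 - <<'E'
from h import *
c=grab('wrist');print(c['hand_eye'].round(3).tolist(),c['fx']);save('w1',c['frame']);o=status.get_obs();print(o['eef_pos'],tcpT(o)[:3,:3].round(3).tolist(),o['wrist_force'])
print(proj(c,[.6076,.3276,.01]))
E
```

```text
time_s: 1.4
eef_pos: [0.5602, 0.3271, 0.2018]
eef_rot: [-0.001, 0.002, 1.0, -0.001]
wrist_force: [-0.7, 0.6, -0.1]
opening: 0.997
grasp_force: 0.0
[[-0.0, -0.954, -0.301, 0.078], [1.0, -0.0, 0.001, 0.001], [-0.001, -0.301, 0.954, -0.179], [0.0, 0.0, 0.0, 1.0]] 275.8721182561833
[0.55811094 0.32783845 0.20230719] [[-1.0, 0.002, -0.003], [0.002, 1.0, -0.001], [0.003, -0.001, -1.0]] [-0.07315957  0.63342488  0.19258956]
(np.float64(317.6161702146522), np.float64(203.72973344083337))
```

View pics/w1.png

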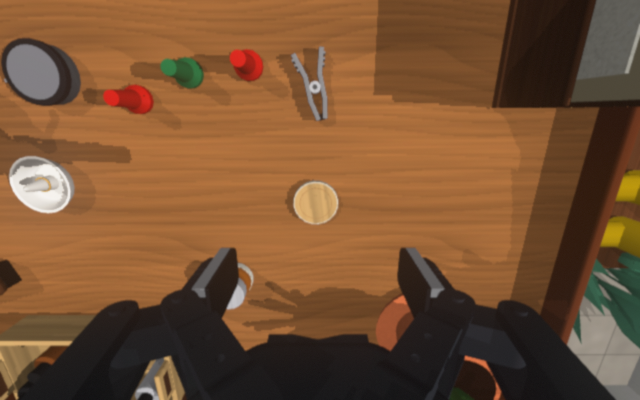

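The large round is at (316,203), the clip at (314,88), the green stopper at (182,72) and the dish at (41,184). All are consistent with the top view. I measure the round in this view.

```bash
cat > w.py <<'E'
from h import *
M=dict(pale=((10,40,170),(35,150,255)),green=((60,100,30),(90,255,255)),grey=((0,0,60),(180,75,255)),white=((0,0,120),(180,60,255)))
def meas(c,col,P,r=30):
    hsv=cv2.cvtColor(c['frame'],cv2.COLOR_BGR2HSV);mk=cv2.inRange(hsv,*M[col]);m=np.zeros_like(mk)
    u,v=map(int,proj(c,P));u0,v0=max(u-r,0),max(v-r,0);m[v0:v+r,u0:u+r]=mk[v0:v+r,u0:u+r]
    k=max(cv2.findContours(m,cv2.RETR_EXTERNAL,cv2.CHAIN_APPROX_NONE)[0],key=cv2.contourArea)
    pts=np.array([ray(c,x,y,P[2]) for x,y in k[:,0]])   # outline on plane
    (a,b),rad=cv2.minEnclosingCircle(pts[:,:2].astype(np.float32))
    e=cv2.fitEllipse(pts[:,:2].astype(np.float32)*1000)
    print(col,'circ',round(a,4),round(b,4),'rad',round(rad,4),'ell',np.round(e[0],1),np.round(e[1],1));return pts
E
python3 - <<'E'
from w import *
c=grab('wrist');meas(c,'pale',[.6076,.3276,.01],36)
for i in range(3):
    camera('top');o=status.get_obs();print(o['eef_pos'])
E
```

```text
pale circ 0.606 0.3247 rad 0.0339 ell [606.6 324.7] [62.  64.5]
[0.55631742 0.32883094 0.20368287]
[0.55607581 0.329127   0.20423508]
[0.55609864 0.32929244 0.20468181]
```

```bash
python3 -m handwheel '[[[1,-4.5,-0.3,8,0,0,0],[1,-4.5,-0.3,8,0,0,0],[1,-4.5,-0.3,8,0,0,0],[1,-4.5,-0.3,8,0,0,0],[1,-4.5,-0.3,8,0,0,0]]]'
python3 - <<'E'
from w import *
camera('top');camera('top');c=grab('wrist');meas(c,'pale',[.607,.326,.01],50);print(status.get_obs()['eef_pos'])
E
```

```text
time_s: 2.28
eef_pos: [0.6027, 0.3267, 0.1269]
eef_rot: [0.002, -0.0, 1.0, 0.001]
wrist_force: [-0.5, -0.2, 0.7]
opening: 1.0
grasp_force: 0.0
pale circ 0.6067 0.3257 rad 0.0328 ell [606.7 324.5] [62.  62.7]
[0.60257781 0.32626442 0.12585998]
```

```bash
python3 -m handwheel '[[[1,-0.4,-0.1,6,0,0,0],[1,-0.4,-0.1,10,0,0,0],[1,-0.4,-0.1,12,0,0,0],[1,-0.4,-0.1,13,0,0,0],[1,-0.4,-0.1,13,0,0,0]]]'; python3 -m handwheel '[[[0.5,0,0,0,0,0,0],[0.2,0,0,0,0,0,0],[-1,0,0,0,0,0,0],[-1,0,0,0,0,0,0],[-1,0,0,0,0,0,0],[-1,0,0,0,0,0,0]]]'
```

```text
time_s: 3.05
eef_pos: [0.6069, 0.3251, -0.005]
eef_rot: [0.0, -0.0, 1.0, 0.0]
wrist_force: [0.6, -0.4, -0.1]
opening: 1.002
grasp_force: 0.0
time_s: 3.8
eef_pos: [0.6063, 0.3248, -0.0058]
eef_rot: [-0.0, 0.0, 1.0, -0.0]
wrist_force: [-0.7, 0.7, -0.0]
opening: -0.006
grasp_force: 0.0
```

Run:
```python
from w import *
c=grab('wrist');save('w2',c['frame']);o=status.get_obs();print(o['eef_pos'],o['q'].round(3) if hasattr(o['q'],'round') else o['q'],o['opening'],o['wrist_force'])
```

```text
[ 0.60627802  0.32480443 -0.00578637] [ 0.32   0.64   1.414  0.     1.088 -1.251] -0.0012271257989617582 [0.60502989 0.50491204 0.22339765]
```

View pics/w2.png

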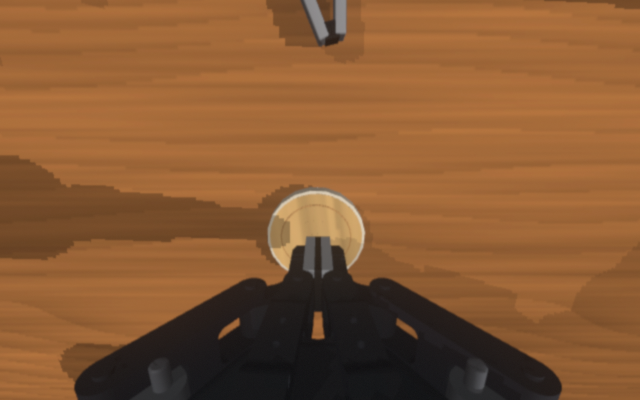

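The fingers shut above the round (tips near (318,240)) without contact. I check the tip height with the depth image.

Run:
```python
from w import *
c=grab('wrist');d=c['depth']
def P(u,v,T):
    z=d[v,u];return (T@np.array([(u-c['cx'])/c['fx']*z,(v-c['cy'])/c['fy']*z,z,1]))[:3].round(4)
for uv in((311,239),(326,239),(311,250),(318,200),(290,215),(200,200),(450,200),(100,150)):
    print(uv,d[uv[1],uv[0]],'world',P(*uv,c['T']),'tool',P(*uv,c['hand_eye']))
print(proj(c,[.6067,.325,.01]))
```

```text
(311, 239) 0.14835241 world [0.5941 0.3219 0.038 ] tool [ 0.0122 -0.0029 -0.0438]
(326, 239) 0.14820828 world [0.594  0.33   0.0381] tool [ 0.0122  0.0052 -0.0439]
(311, 250) 0.13548729 world [0.5936 0.3222 0.0513] tool [ 0.0127 -0.0026 -0.0571]
(318, 200) 0.1727102 world [0.5816 0.3258 0.0085] tool [ 0.0247  0.001  -0.0143]
(290, 215) 0.1743598 world [0.5912 0.3081 0.0098] tool [ 0.0151 -0.0167 -0.0156]
(200, 200) 0.18270011 world [ 0.5847  0.2476 -0.001 ] tool [ 0.0216 -0.0772 -0.0047]
(450, 200) 0.18291958 world [ 0.5848  0.4133 -0.0011] tool [ 0.0215  0.0885 -0.0047]
(100, 150) 0.17281365 world [ 0.5517  0.1892 -0.0011] tool [ 0.0545 -0.1356 -0.0047]
(np.float64(316.82483261015506), np.float64(237.494981555853))
```

Run:
```python
from w import *
c=grab('wrist');d=c['depth']
for v in range(228,262,2):
    z=d[v,311];print(v,z,(c['hand_eye']@np.array([(311-c['cx'])/c['fx']*z,(v-c['cy'])/c['fy']*z,z,1]))[:3].round(4),c['frame'][v,311])
s=grab('scene');u,v=map(int,proj(s,[.606,.325,.03]));save('s2',cv2.resize(s['frame'][v-70:v+50,u-80:u+80],None,fx=5,fy=5,interpolation=cv2.INTER_CUBIC));print(u,v,proj(s,[.606,.325,-.005]),proj(s,[.606,.325,.04]))
```

```text
228 0.17682232 [ 0.0063 -0.0035 -0.0158] [ 95 148 184]
230 0.177823 [ 0.0046 -0.0036 -0.0153] [ 95 147 184]
232 0.17764734 [ 0.0035 -0.0036 -0.0158] [ 95 146 183]
234 0.17803393 [ 0.0021 -0.0036 -0.0158] [ 90 139 175]
236 0.15240116 [ 0.012  -0.003  -0.0396] [ 87 115 138]
238 0.14976555 [ 0.0121 -0.0029 -0.0423] [90 93 97]
240 0.147738 [ 0.0119 -0.0029 -0.0445] [91 93 96]
242 0.14490217 [ 0.0122 -0.0028 -0.0474] [89 92 95]
244 0.14166152 [ 0.0127 -0.0027 -0.0506] [90 92 96]
246 0.14148831 [ 0.0118 -0.0027 -0.0511] [90 92 95]
248 0.13875566 [ 0.0121 -0.0027 -0.0539] [89 91 94]
250 0.13678467 [ 0.0121 -0.0026 -0.0559] [90 92 95]
252 0.13447735 [ 0.0123 -0.0026 -0.0583] [90 92 95]
254 0.13288411 [ 0.0121 -0.0025 -0.06  ] [90 91 94]
256 0.13235614 [ 0.0115 -0.0025 -0.0608] [90 91 94]
258 0.12921195 [ 0.0122 -0.0024 -0.0639] [90 91 94]
260 0.12869674 [ 0.0116 -0.0024 -0.0646] [89 91 93]
470 269 (np.float64(466.75112331248664), np.float64(279.33381684180495)) (np.float64(471.384287957741), np.float64(266.73193353081615))
```

View pics/s2.png

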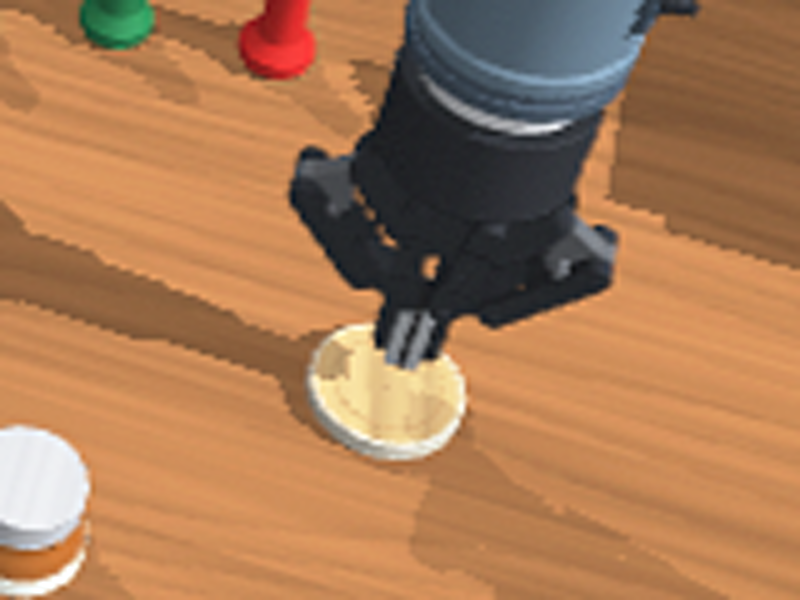

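The tips really end about 38 mm above the reported TCP, and both the depth image and the scene view show this. I account for it from here: tip z = TCP z + 0.0385 when shut, about 0.051 when open.

```bash
python3 -m handwheel '[[[1,0,0,0,0,0,0],[1,0,0,0,0,0,0],[1,0,0,0,0,0,0],[1,0,0,0,0,0,0],[1,0,0,2,0,0,0],[1,0,0,3,0,0,0],[1,0,0,3.7,0,0,0],[1,0,0,3.7,0,0,0]]]'; python3 -m handwheel '[[[-1,0,0,0,0,0,0],[-1,0,0,0,0,0,0],[-1,0,0,0,0,0,0],[-1,0,0,0,0,0,0],[-1,0,0,0,0,0,0]]]'
```

```text
time_s: 5.0
eef_pos: [0.6055, 0.3245, -0.044]
eef_rot: [-0.001, 0.0, 1.0, -0.0]
wrist_force: [-0.1, 0.2, 0.3]
opening: 0.998
grasp_force: 0.0
time_s: 5.62
eef_pos: [0.6075, 0.3252, -0.0414]
eef_rot: [0.001, 0.0, 1.0, 0.0]
wrist_force: [-0.5, -1.1, 5.5]
opening: 0.719
grasp_force: 65.6
```

```bash
python3 -m handwheel '[[[-1,0,0,-5,0,0,0],[-1,0,0,-10,0,0,0],[-1,3.1,-26,-12,0,0,0],[-1,3.1,-26,-12,0,0,0],[-1,3.1,-26,-12,0,0,0],[-1,3.1,-26,-12,0,0,0],[-1,3.1,-26,-12,0,0,0],[-1,3.1,-26,-12,0,0,0],[-1,3.1,-26,-12,0,0,0]]]'
python3 - <<'E'
from w import *
camera('top');c=grab('wrist');save('w3',c['frame']);meas(c,'white',[.576,-.047,.022],55);o=status.get_obs();print(o['eef_pos'],tcpT(o)[:3,:3].round(3).tolist())
E
```

```text
time_s: 6.75
eef_pos: [0.5752, 0.0662, 0.077]
eef_rot: [-0.0, -0.001, 1.0, 0.0]
wrist_force: [0.4, 0.6, -0.4]
opening: 0.718
grasp_force: 65.2
white circ 0.5756 -0.0468 rad 0.0397 ell [575.8 -46.6] [77.8 78. ]
[0.57520684 0.06641634 0.0769931 ] [[-1.0, -0.002, -0.0], [-0.002, 1.0, 0.0], [0.0, 0.0, -1.0]]
```

View pics/w3.png

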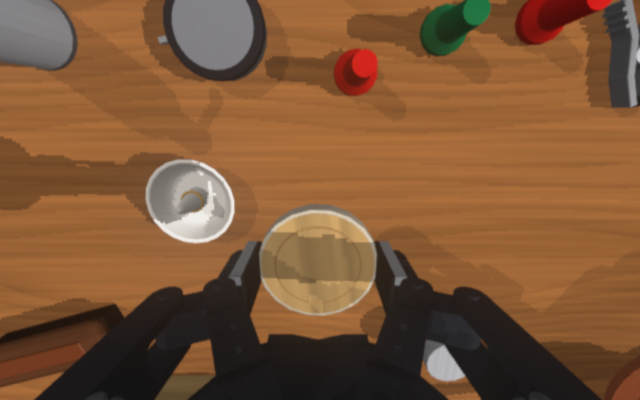

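The round sits squarely in the pads (319,262), and the dish at (190,201) has the same position in both views: (0.5757, -0.0467). I set the round down.

```bash
python3 -m handwheel '[[[-1,0,-0.1,6,0,0,0],[-1,0,-0.1,10,0,0,0],[-1,0,-0.1,11.3,0,0,0],[-1,0,-0.1,11.9,0,0,0],[-1,0,-0.1,11.9,0,0,0],[-1,0,-0.1,11.9,0,0,0]]]'; python3 -m handwheel '[[[1,0,0,0,0,0,0],[1,0,0,0,0,0,0],[1,0,0,0,0,0,0],[1,0,0,-4,0,0,0],[1,0,0,-10,0,0,0],[1,0,0,-15,0,0,0],[1,2,-3,-20,0,0,0],[1,2,-3,-20,0,0,0],[1,2,-3,-20,0,0,0]]]'
python3 - <<'E'
from w import *
camera('top');c=grab('wrist');meas(c,'pale',[.5757,.0653,.01],45);meas(c,'white',[.576,-.047,.022],45);o=status.get_obs();print(o['eef_pos'])
E
```

```text
time_s: 7.6
eef_pos: [0.577, 0.0639, -0.0401]
eef_rot: [0.002, -0.0, 1.0, -0.0]
wrist_force: [0.2, 0.2, 0.1]
opening: 0.715
grasp_force: 65.3
time_s: 8.72
eef_pos: [0.555, 0.0338, 0.1579]
eef_rot: [-0.0, 0.0, 1.0, 0.0]
wrist_force: [0.6, 0.1, 0.1]
opening: 0.998
grasp_force: 0.0
pale circ 0.5767 0.0648 rad 0.0324 ell [576.6  64.8] [62.  62.9]
white circ 0.5758 -0.0471 rad 0.0399 ell [575.7 -47.1] [78.  78.2]
[0.55427413 0.03430965 0.15650133]
```

```bash
python3 -m handwheel '[[[1,-5,-37,0,0,0,0],[1,-5,-37,0,0,0,0],[1,-5,-37,0,0,0,0],[1,-5,-37,0,0,0,0],[1,-5,-37,0,0,0,0],[1,-5,-37,0,0,0,0],[1,-5,-37,3,0,0,0],[1,-5,-37,3,0,0,0],[1,-5,-37,3,0,0,0]]]'
python3 - <<'E'
from w import *
camera('top');c=grab('wrist');save('w4',c['frame']);meas(c,'pale',[.6229,-.3377,.01],45);o=status.get_obs();print(o['eef_pos'],o['q'],tcpT(o)[:3,:3].round(3).tolist())
E
```

```text
time_s: 9.95
eef_pos: [0.6053, -0.3349, 0.1276]
eef_rot: [-0.001, -0.001, 1.0, 0.001]
wrist_force: [0.0, -0.3, -0.3]
opening: 1.0
grasp_force: 0.0
pale circ 0.6233 -0.3377 rad 0.0258 ell [ 622.7 -338.2] [48.2 49.9]
[ 0.60616531 -0.33541966  0.12932419] [-6.76316137e-01  4.91562245e-01  1.33838709e+00  7.33685290e-05
  1.31039381e+00 -2.24861813e+00] [[-1.0, -0.001, 0.001], [-0.001, 1.0, -0.001], [-0.001, -0.001, -1.0]]
```

View pics/w4.png

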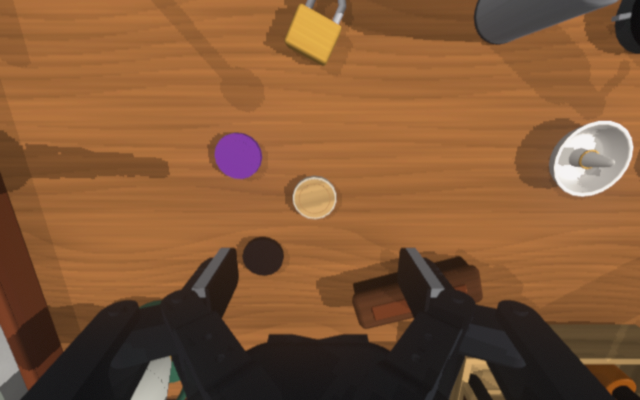

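The small round is at (314,198), with purple (238,156) and black (263,256) leaving a free lane for the left finger, and the brush at (415,290) clear of the right one. I descend with the fingers partly open.

```bash
python3 -m handwheel '[[[0.85,-1.7,-0.3,5,0,0,0],[0.85,-1.7,-0.3,10,0,0,0],[0.85,-1.7,-0.3,14,0,0,0],[0.85,-1.7,-0.3,16,0,0,0],[0.85,-1.7,-0.3,17,0,0,0],[0.85,-1.7,-0.3,17,0,0,0]]]'; python3 -m handwheel '[[[-1,0,0,0,0,0,0],[-1,0,0,0,0,0,0],[-1,0,0,0,0,0,0],[-1,0,0,0,0,0,0],[-1,0,0,0,0,0,0]]]'
```

```text
time_s: 10.8
eef_pos: [0.623, -0.3395, -0.0407]
eef_rot: [0.001, -0.0, 1.0, -0.0]
wrist_force: [-0.0, 0.6, 0.2]
opening: 0.926
grasp_force: 0.0
time_s: 11.42
eef_pos: [0.6238, -0.3404, -0.0392]
eef_rot: [0.002, 0.0, 1.0, -0.001]
wrist_force: [-1.2, 0.1, 6.4]
opening: 0.553
grasp_force: 62.4
```

```bash
python3 -m handwheel '[[[-1,0,0,-5,0,0,0],[-1,0,0,-11,0,0,0],[-1,4.7,18.7,-12,0,0,0],[-1,4.7,18.7,-12,0,0,0],[-1,4.7,18.7,-12,0,0,0],[-1,4.7,18.7,-12,0,0,0],[-1,4.7,18.7,-12,0,0,0],[-1,4.7,18.7,-12,0,0,0],[-1,4.7,18.7,-12,0,0,0]]]'
python3 - <<'E'
from w import *
camera('top');c=grab('wrist');o=status.get_obs();print(o['eef_pos'],o['opening']);z=o['eef_pos'][2]+.0405+.01;print(proj(c,[.5757,-.1517,z]));meas(c,'pale',[.5757,-.1517,z],60)
E
```

```text
time_s: 12.55
eef_pos: [0.5755, -0.1536, 0.0782]
eef_rot: [0.0, 0.001, 1.0, -0.0]
wrist_force: [-0.5, -0.5, -0.6]
opening: 0.553
grasp_force: 61.8
[ 0.57532999 -0.15319427  0.07803192] 0.5544305160328489
(np.float64(319.5875435560543), np.float64(266.06614910437486))
pale circ 0.5839 -0.1528 rad 0.0219 ell [ 589.9 -152. ] [14.2 45.4]
```

```bash
python3 -m handwheel '[[[-1,0,0.1,6,0,0,0],[-1,0,0.1,10,0,0,0],[-1,0,0.1,11.2,0,0,0],[-1,0,0.1,11.8,0,0,0],[-1,0,0.1,11.8,0,0,0],[-1,0,0.1,11.8,0,0,0]]]'; python3 -m handwheel '[[[0.4,0,0,0,0,0,0],[0.4,0,0,0,0,0,0],[0.4,0,0,0,0,0,0],[0.4,0,0,-4,0,0,0],[0.5,0,0,-10,0,0,0],[1,0,0,-15,0,0,0],[1,2,3,-20,0,0,0],[1,2,3,-20,0,0,0],[1,2,3,-20,0,0,0]]]'
python3 - <<'E'
from w import *
camera('top');c=grab('wrist');meas(c,'pale',[.5757,-.1517,.01],45);meas(c,'white',[.576,-.047,.022],45);o=status.get_obs();print(o['eef_pos'])
E
```

```text
time_s: 13.4
eef_pos: [0.5768, -0.152, -0.038]
eef_rot: [0.001, 0.0, 1.0, -0.001]
wrist_force: [0.5, 0.0, -0.1]
opening: 0.556
grasp_force: 61.8
time_s: 14.52
eef_pos: [0.5551, -0.1211, 0.16]
eef_rot: [-0.0, -0.0, 1.0, -0.0]
wrist_force: [0.7, -0.1, -0.1]
opening: 1.004
grasp_force: 0.0
pale circ 0.5761 -0.1505 rad 0.0255 ell [ 575.7 -150.5] [48.4 49.3]
white circ 0.5759 -0.0479 rad 0.0399 ell [575.9 -47.9] [77.9 78.4]
[ 0.55443279 -0.12111835  0.15850307]
```

```bash
python3 -m handwheel '[[[1,0,0,-6,0,0,0],[1,16.5,-3.4,-6,0,0,0],[1,16.5,-3.4,-6,0,0,0],[1,16.5,-3.4,-6,0,0,0],[1,16.5,-3.4,-6,0,0,0],[1,16.5,-3.4,-6,0,0,0],[1,16.5,-3.4,-6,0,0,0]]]'
python3 - <<'E'
from w import *
camera('top');c=grab('wrist');save('w5',c['frame']);o=status.get_obs();print(o['eef_pos']);print(proj(c,[.439,-.158,.162]),proj(c,[.404,-.134,.153]))
np.savez('w5.npz',depth=c['depth'],T=c['T'],fx=c['fx'],fy=c['fy'],cx=c['cx'],cy=c['cy'])
t=grab('top');meas(t,'pale',[.5757,-.1517,.01],20);meas(t,'pale',[.5757,.0653,.01],20);meas(t,'white',[.576,-.047,.022],24)
E
```

```text
time_s: 15.5
eef_pos: [0.391, -0.1551, 0.2199]
eef_rot: [-0.0, -0.0, 1.0, 0.0]
wrist_force: [-0.2, -0.7, 1.1]
opening: 1.0
grasp_force: 0.0
[ 0.39087965 -0.15497137  0.21991692]
(np.float64(313.6471510616259), np.float64(249.11930327131796)) (np.float64(338.941939402687), np.float64(211.42626951738927))
pale circ 0.5759 -0.1494 rad 0.0265 ell [ 575.8 -149.7] [49.6 51.1]
pale circ 0.5773 0.0666 rad 0.0336 ell [576.9  66.2] [62.7 64.7]
white circ 0.5761 -0.0468 rad 0.0399 ell [576.1 -46.9] [77.2 77.5]
```

View pics/w5.png

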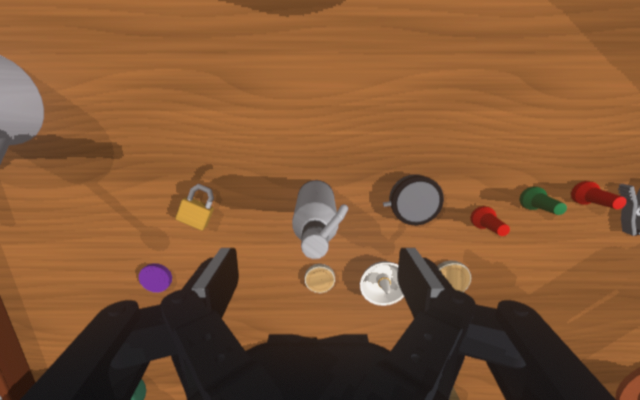

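The dispenser head is at (315,246), its spout tip at (345,209), seen from above. Next I take the head centre and spout direction from depth points above 0.14 m.

Run:
```python
from h import *
c=np.load('w5.npz');d=c['depth'];v,u=np.mgrid[:400,:640];P=np.stack([(u-c['cx'])/c['fx']*d,(v-c['cy'])/c['fy']*d,d,np.ones_like(d)],-1)@c['T'].T
P=P[...,:3];reg=(u>270)&(u<370)&(v>185)&(v<262)
m=reg&(P[...,2]>.157);q=P[m];print('n',len(q),'z',q[:,2].max(),q.mean(0))
cen=q[:,:2]
cc,rad=cv2.minEnclosingCircle(cen.astype(np.float32));print('top circle',cc,rad)
for h in np.arange(.11,.17,.005):
    s=P[reg&(abs(P[...,2]-h)<.0025)]
    print(round(h,3),len(s),s[:,:2].min(0).round(4) if len(s) else '',s[:,:2].max(0).round(4) if len(s) else '')
s=P[reg&(P[...,2]>.142)&(u>330)];r=s[:,:2];print('spout pts',len(r),r.min(0),r.max(0))
far=r[np.argsort(r[:,0])[:15]].mean(0);print('tip',far)
```

```text
n 774 z 0.3985416397914731 [ 0.42470911 -0.15318486  0.17170314]
top circle (0.3814573884010315, -0.15717634558677673) 0.06847818940877914
0.11 237 [ 0.4118 -0.1823] [ 0.456  -0.1331]
0.115 212 [ 0.4149 -0.1795] [ 0.4519 -0.1357]
0.12 176 [ 0.4184 -0.1758] [ 0.4476 -0.1404]
0.125 95 [ 0.4214 -0.1733] [ 0.4411 -0.144 ]
0.13 41 [ 0.4228 -0.1706] [ 0.4338 -0.1474]
0.135 39 [ 0.423  -0.1705] [ 0.4337 -0.1475]
0.14 67 [ 0.4225 -0.1713] [ 0.4365 -0.1497]
0.145 28 [ 0.4235 -0.1699] [ 0.4345 -0.1446]
0.15 74 [ 0.3982 -0.1708] [ 0.436  -0.1261]
0.155 165 [ 0.3996 -0.1705] [ 0.4353 -0.1273]
0.16 702 [ 0.4043 -0.1703] [ 0.4498 -0.1305]
0.165 2 [ 0.4291 -0.1586] [ 0.4428 -0.1539]
0.17 0  
spout pts 230 [ 0.31312469 -0.1546822 ] [ 0.42236862 -0.12611293]
tip [ 0.31312469 -0.1546822 ]
```

Run:
```python
from h import *
c=np.load('w5.npz');d=c['depth'];v,u=np.mgrid[:400,:640];P=np.stack([(u-c['cx'])/c['fx']*d,(v-c['cy'])/c['fy']*d,d,np.ones_like(d)],-1)@c['T'].T
P=P[...,:3];A=np.array([.4365,-.157]);r=np.linalg.norm(P[...,:2]-A,axis=-1)
q=P[(P[...,2]>.144)&(P[...,2]<.168)&(r<.06)][:,:2]
from scipy.optimize import least_squares
h=q[np.linalg.norm(q-A,axis=1)<.019]
print('head circle',cv2.minEnclosingCircle(h.astype(np.float32)),np.percentile(h,[1,99],axis=0))
s=q[(np.linalg.norm(q-A,axis=1)>.02)];l=cv2.fitLine(s.astype(np.float32),cv2.DIST_HUBER,0,.01,.01).ravel();print(len(s),l,np.degrees(np.arctan2(abs(l[1]),abs(l[0]))),'perp off',np.cross(l[:2],A-l[2:]))
print(np.linalg.norm(s-A,axis=1).max())
```

```text
head circle ((0.4341113269329071, -0.15566353499889374), 0.016282659024000168) [[ 0.42129861 -0.17008558]
 [ 0.44843558 -0.14495297]]
255 [ 0.7820092  -0.62326694  0.40899023 -0.13627347] 38.555096 perp off 0.0009375933798992687
0.04831574572078979<stdin>:8: DeprecationWarning: Arrays of 2-dimensional vectors are deprecated. Use arrays of 3-dimensional vectors instead. (deprecated in NumPy 2.0)
```

```bash
python3 -m handwheel '[[[0.6,-4.5,-0.2,0,0,0,10],[0.6,-4.5,-0.2,0,0,0,20],[0.6,-4.5,-0.2,0,0,0,30],[0.6,-4.5,-0.2,0,0,0,38.6],[0.6,-4.5,-0.2,0,0,0,38.6],[0.6,-4.5,-0.2,5,0,0,38.6],[0.6,-4.5,-0.2,9,0,0,38.6],[0.6,-4.5,-0.2,12,0,0,38.6],[0.6,-4.5,-0.2,12.9,0,0,38.6],[0.6,-4.5,-0.2,12.9,0,0,38.6]]]'; python3 -m handwheel '[[[-1,0,0,0,0,0,0],[-1,0,0,0,0,0,0],[-1,0,0,0,0,0,0],[-1,0,0,0,0,0,0],[-1,0,0,0,0,0,0]]]'
```

```text
time_s: 16.9
eef_pos: [0.4354, -0.1571, 0.0914]
eef_rot: [-0.0, 0.33, 0.944, 0.0]
wrist_force: [1.4, 0.4, 0.4]
opening: 0.798
grasp_force: 0.0
time_s: 17.52
eef_pos: [0.4364, -0.1577, 0.0926]
eef_rot: [0.001, 0.33, 0.944, -0.0]
wrist_force: [0.0, 1.6, 6.3]
opening: 0.304
grasp_force: 59.2
```

```bash
python3 -m handwheel '[[[-1,0,0,-3,0,0,0],[-1,0,0,-6,0,0,0],[-1,0,0,-9,0,0,0],[-1,0,0,-9,0,0,-10],[-1,0,0,-9,0,0,-20],[-1,0,0,-9,0,0,-30],[-1,0,0,-9,0,0,-38.6],[-1,0,0,-9,0,0,-38.6],[-1,0,0,-9,0,0,-38.6]]]'
python3 - <<'E'
from w import *
o=status.get_obs();print(o['eef_pos'],tcpT(o)[:3,:3].round(3).tolist())
c=grab('wrist');d=c['depth'];v,u=np.mgrid[:400,:640];P=np.stack([(u-c['cx'])/c['fx']*d,(v-c['cy'])/c['fy']*d,d,np.ones_like(d)],-1)@c['T'].T
A=o['eef_pos'];dx=P[...,0]-A[0];dy=P[...,1]-A[1]
s=P[(dx<-.018)&(dx>-.055)&(abs(dy)<.02)&(P[...,2]>A[2]+.045)&(P[...,2]<A[2]+.08)][:,:2]
l=cv2.fitLine(s.astype(np.float32),cv2.DIST_HUBER,0,.01,.01).ravel();print(len(s),l,np.degrees(np.arctan2(l[1],l[0])))
save('w6',c['frame'])
E
```

```text
time_s: 18.65
eef_pos: [0.4352, -0.1571, 0.1812]
eef_rot: [-0.0, 0.001, 1.0, 0.0]
wrist_force: [-0.2, -0.1, -1.6]
opening: 0.303
grasp_force: 59.4
[ 0.43515608 -0.15711817  0.18119504] [[-1.0, 0.003, -0.0], [0.003, 1.0, 0.0], [0.0, 0.0, -1.0]]
1137 [ 0.999999   -0.00143504  0.4013013  -0.1566558 ] -0.08222169
```

View pics/w6.png

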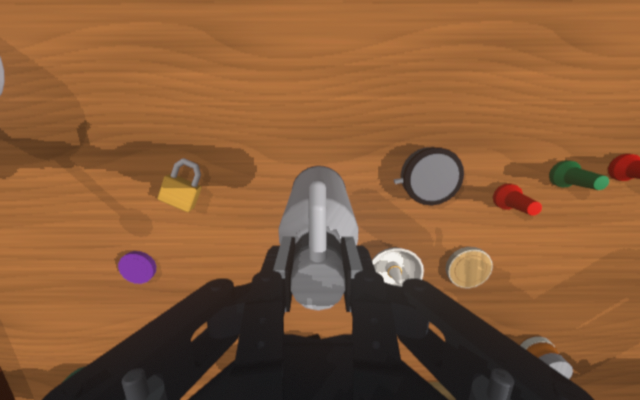

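The dispenser is held upright with its spout straight to the front (318,215). I carry it over the large round, which is at (470,268) in this view.

```bash
python3 -m handwheel '[[[-1,-5,4,0,0,0,0],[-1,-8,9,0,0,0,0],[-1,-11,14,0,0,0,0],[-1,-13,19,0,0,0,0],[-1,-14.1,22.3,0,0,0,0],[-1,-14.1,22.3,0,0,0,0],[-1,-14.1,22.3,0,0,0,0],[-1,-14.1,22.3,0,0,0,0]]]'
python3 - <<'E'
from w import *
camera('top');o=status.get_obs();print(o['eef_pos'],tcpT(o)[:3,:3].round(3).tolist())
c=grab('wrist');d=c['depth'];v,u=np.mgrid[:400,:640];P=np.stack([(u-c['cx'])/c['fx']*d,(v-c['cy'])/c['fy']*d,d,np.ones_like(d)],-1)@c['T'].T
A=o['eef_pos']
for h in np.arange(-.05,.075,.01):
    s=P[(abs(P[...,0]-A[0])<.06)&(abs(P[...,1]-A[1])<.027)&(abs(P[...,2]-A[2]-h)<.002)]
    if len(s):print(round(h,3),len(s),(s[:,:2].min(0)-A[:2]).round(4),(s[:,:2].max(0)-A[:2]).round(4))
E
```

```text
time_s: 19.7
eef_pos: [0.5761, 0.0647, 0.1813]
eef_rot: [-0.0, 0.001, 1.0, -0.0]
wrist_force: [0.0, -0.8, -1.9]
opening: 0.305
grasp_force: 59.5
[0.57617189 0.06465591 0.18135087] [[-1.0, 0.002, -0.0], [0.002, 1.0, -0.0], [0.0, -0.0, -1.0]]
-0.05 55 [-0.0266 -0.0221] [-0.0131  0.0245]
-0.04 60 [-0.0266 -0.022 ] [-0.0112  0.0252]
-0.03 63 [-0.0261 -0.0219] [-0.0098  0.0256]
-0.02 53 [-0.0255 -0.0215] [-0.0082  0.0261]
-0.01 65 [-0.0255 -0.0219] [-0.0068  0.0265]
0.0 72 [-0.0253 -0.0224] [-0.0058  0.0269]
0.01 166 [-0.0254 -0.0256] [0.0043 0.027 ]
0.02 384 [-0.0213 -0.0219] [-0.0021  0.0238]
0.03 273 [-0.0159 -0.0139] [-0.0024  0.0153]
0.04 158 [-0.0124 -0.0227] [-0.0048  0.0197]
0.05 354 [-0.0127 -0.0257] [-0.0021  0.0267]
0.06 577 [-0.0478 -0.026 ] [-0.0015  0.0269]
0.07 1490 [-0.0374 -0.0252] [0.0131 0.0269]
```

```bash
python3 -m handwheel '[[[-1,0,0,4,0,0,0],[-1,0,0,6.5,0,0,0],[-1,0,0,7.4,0,0,0],[-1,0,0,7.8,0,0,0],[-1,0,0,7.8,0,0,0]]]';python3 -m handwheel '[[[-1,0,0,0.1,0,0,0],[-1,0,0,0.2,0,0,0],[-1,0,0,0.2,0,0,0]]]'
```

```text
time_s: 20.42
eef_pos: [0.577, 0.0656, 0.1042]
eef_rot: [0.001, 0.0, 1.0, -0.0]
wrist_force: [-0.3, 0.5, -2.0]
opening: 0.297
grasp_force: 59.5
time_s: 20.8
eef_pos: [0.5772, 0.0659, 0.1026]
eef_rot: [0.001, -0.0, 1.0, -0.0]
wrist_force: [-0.8, -0.1, 5.7]
opening: 0.302
grasp_force: 60.3
```

```bash
python3 -m handwheel '[[[0,0,0,0,0,0,0],[0.4,0,0,0,0,0,0],[0.6,0,0,0,0,0,0],[0.6,0,0,-2,0,0,0],[0.6,0,0,-5,0,0,0],[0.8,0,0,-9,0,0,0],[1,0,0,-13,0,0,0],[1,6,4,-13,0,0,0],[1,6,4,-13,0,0,0],[1,6,4,-13,0,0,0]]]'
python3 - <<'E'
from w import *
camera('top');o=status.get_obs();print(o['eef_pos'])
c=grab('wrist');d=c['depth'];v,u=np.mgrid[:400,:640];P=np.stack([(u-c['cx'])/c['fx']*d,(v-c['cy'])/c['fy']*d,d,np.ones_like(d)],-1)@c['T'].T
for h in (.03,.06,.1,.115,.125,.13,.165,.171):
    s=P[(abs(P[...,0]-.577)<.06)&(abs(P[...,1]-.0655)<.03)&(abs(P[...,2]-h)<.002)]
    if len(s):print(h,len(s),(s[:,:2].min(0)).round(4),(s[:,:2].max(0)).round(4))
t=grab('top');save('t2',cv2.resize(t['frame'][120:290,150:480],(792,408),interpolation=cv2.INTER_CUBIC));save('w7',c['frame'])
E
```

```text
time_s: 22.05
eef_pos: [0.5162, 0.1061, 0.2314]
eef_rot: [0.0, -0.001, 1.0, -0.0]
wrist_force: [0.9, 0.1, -0.7]
opening: 0.999
grasp_force: 0.0
[0.51679481 0.10561659 0.23133426]
0.03 29 [0.5512 0.0464] [0.5719 0.0939]
0.06 33 [0.5511 0.0494] [0.5709 0.0934]
0.1 42 [0.5509 0.0441] [0.5716 0.0935]
0.115 138 [0.5509 0.0424] [0.5937 0.094 ]
0.125 158 [0.5565 0.0463] [0.5941 0.0887]
0.13 137 [0.5593 0.0494] [0.5902 0.0856]
0.165 125 [0.5305 0.0562] [0.5783 0.081 ]
0.171 510 [0.5378 0.0546] [0.5902 0.0803]
```

View pics/w7.png

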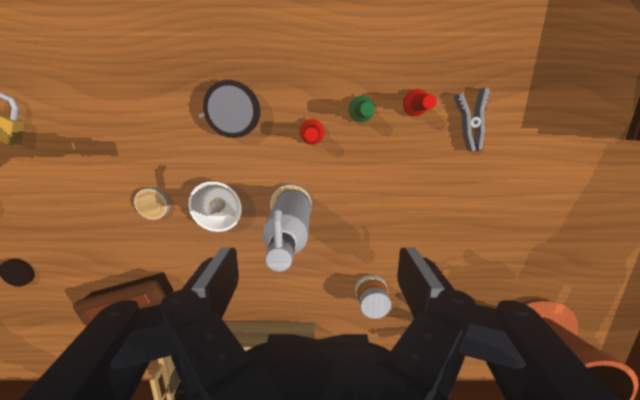

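The dispenser stands on the large round (~1.5 mm off its middle) with the spout to the front. Dish is at (215,206), small round (152,204), green stopper (361,109). I move over to the stopper.

```bash
python3 -m handwheel '[[[1,6,5.4,0,0,0,0],[1,11.5,5.4,0,0,0,0],[1,12,5.4,5,0,0,0],[1,12,5.4,9,0,0,0],[0.4,12,5.4,9,0,0,0],[0.4,12,5.4,9,0,0,0],[0.4,12,5.4,9,0,0,0]]]'
python3 - <<'E'
from w import *
camera('top');o=status.get_obs();print(o['eef_pos'],o['opening'])
c=grab('wrist');d=c['depth'];v,u=np.mgrid[:400,:640];P=np.stack([(u-c['cx'])/c['fx']*d,(v-c['cy'])/c['fy']*d,d,np.ones_like(d)],-1)@c['T'].T
hsv=cv2.cvtColor(c['frame'],cv2.COLOR_BGR2HSV);g=cv2.inRange(hsv,*M['green'])>0
N=(abs(P[...,0]-.4367)<.05)&(abs(P[...,1]-.1617)<.04)&g
for h in (.006,.012,.018,.03,.04,.05,.056):
    s=P[N&(abs(P[...,2]-h)<.002)]
    if len(s):print(h,len(s),s[:,:2].min(0).round(4),s[:,:2].max(0).round(4))
t=P[N&(P[...,2]>.052)];print('top',t.mean(0),len(t))
E
```

```text
time_s: 23.08
eef_pos: [0.3982, 0.1598, 0.1431]
eef_rot: [0.001, 0.0, 1.0, 0.0]
wrist_force: [0.6, 0.1, 0.5]
opening: 0.7
grasp_force: 0.0
[0.39791856 0.15978684 0.14289067] 0.6976835199025113
0.012 69 [0.4194 0.1599] [0.4457 0.1827]
0.018 37 [0.4228 0.1611] [0.4391 0.1788]
0.03 1 [0.4364 0.1769] [0.4364 0.1769]
0.04 1 [0.4317 0.1752] [0.4317 0.1752]
0.056 154 [0.4274 0.1599] [0.4425 0.1736]
top [0.43508772 0.16687883 0.05497618 1.        ] 163
```

```bash
python3 -m handwheel '[[[0.4,-3.8,0.6,0,0,0,0],[0.4,-3.8,0.6,4,0,0,0],[0.4,-3.8,0.6,9,0,0,0],[0.4,-3.8,0.6,13,0,0,0],[0.4,-3.8,0.6,15,0,0,0],[0.4,-3.8,0.6,16,0,0,0],[0.4,-3.8,0.6,16,0,0,0]]]'
python3 - <<'E'
from w import *
c=grab('wrist');save('w8',c['frame']);o=status.get_obs();print(o['eef_pos'],o['wrist_force'])
E
```

```text
time_s: 24.05
eef_pos: [0.4346, 0.1658, -0.0186]
eef_rot: [-0.0, 0.0, 1.0, -0.0]
wrist_force: [-0.2, -0.0, 0.3]
opening: 0.7
grasp_force: 0.0
[ 0.43512823  0.16592086 -0.01798051] [ 1.02246718 -1.21694109 -0.33671325]
```

View pics/w8.png

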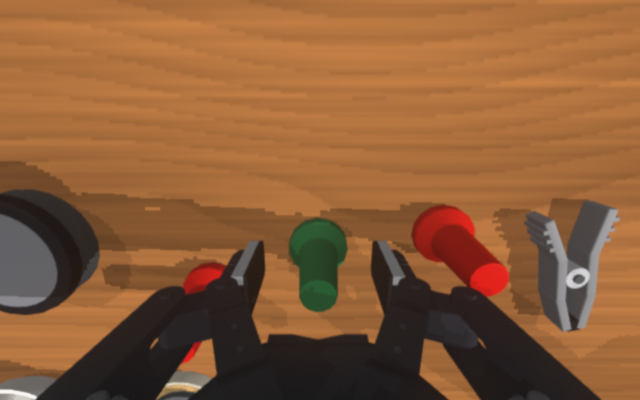

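The green stopper is centred between the pads (318,265), and the reds at (205,280) and (450,240) are clear of the fingers. I grip and lift.

```bash
python3 -m handwheel '[[[-1,0,0,0,0,0,0],[-1,0,0,0,0,0,0],[-1,0,0,0,0,0,0],[-1,0,0,0,0,0,0],[-1,0,0,0,0,0,0],[-1,0,0,0,0,0,0],[-1,0,0,-5,0,0,0],[-1,0,0,-11,0,0,0],[-1,0,0,-15,0,0,0],[-1,0,0,-15,0,0,0]]]'
python3 - <<'E'
from w import *
camera('top');camera('top');o=status.get_obs();A=o['eef_pos'];print(A,o['opening'],o['grasp_force'],tcpT(o)[:3,:3].round(3).tolist())
c=grab('wrist');d=c['depth'];v,u=np.mgrid[:400,:640];P=np.stack([(u-c['cx'])/c['fx']*d,(v-c['cy'])/c['fy']*d,d,np.ones_like(d)],-1)@c['T'].T
hsv=cv2.cvtColor(c['frame'],cv2.COLOR_BGR2HSV);g=cv2.inRange(hsv,*M['green'])>0
N=(abs(P[...,:2]-A[:2]).max(-1)<.05)&g
for h in np.arange(.016,.08,.006):
    s=P[N&(abs(P[...,2]-A[2]-h)<.002)]
    if len(s):print(h.round(3),len(s),(s[:,:2].min(0)-A[:2]).round(4),(s[:,:2].max(0)-A[:2]).round(4))
E
```

```text
time_s: 25.35
eef_pos: [0.4372, 0.1662, 0.1353]
eef_rot: [0.004, -0.0, 1.0, 0.0]
wrist_force: [0.1, -0.8, -1.1]
opening: 0.216
grasp_force: 78.8
[0.43413145 0.16581906 0.1312625 ] 0.21734194153268713 78.76887258491479 [[-1.0, -0.0, 0.001], [-0.0, 1.0, 0.0], [-0.001, 0.0, -1.0]]
0.028 231 [-0.0164 -0.0134] [-0.0068  0.016 ]
0.034 177 [-0.0141 -0.0078] [-0.0071  0.0102]
0.046 1 [-0.0089  0.0004] [-0.0089  0.0004]
0.052 19 [-0.0092 -0.0017] [-0.0076  0.0019]
0.058 45 [-0.009  -0.0026] [-0.0072  0.0043]
0.064 99 [-0.0087 -0.0034] [-0.0032  0.0085]
0.07 383 [-0.0087 -0.0078] [0.0091 0.0091]
0.076 1 [0.0031 0.0004] [0.0031 0.0004]
```

```bash
python3 -m handwheel '[[[-1,0,-31.6,0,0,0,0],[-1,0,-31.6,0,0,0,0],[-1,0,-31.6,0,0,0,0],[-1,0,-31.6,0,0,0,0],[-1,0,-31.6,0,0,0,0],[-1,-8,-31.6,0,0,0,0],[-1,-14.1,-31.6,0,0,0,0],[-1,-14.1,-31.6,0,0,0,0],[-1,-14.1,-31.6,6,0,0,0],[-1,-14.1,-31.6,8,0,0,0]]]'
python3 - <<'E'
from w import *
camera('top');camera('top');camera('top');o=status.get_obs();A=o['eef_pos'];print(A,o['opening'],tcpT(o)[:3,:3].round(3).tolist())
c=grab('wrist');save('w9',c['frame'])
E
```

```text
time_s: 26.75
eef_pos: [0.571, -0.148, 0.0453]
eef_rot: [-0.005, -0.0, 1.0, 0.002]
wrist_force: [-0.7, 0.0, -1.4]
opening: 0.216
grasp_force: 78.8
[ 0.57376943 -0.14951386  0.04972825] 0.21838574975954766 [[-1.0, 0.0, -0.004], [0.0, 1.0, 0.002], [0.004, 0.002, -1.0]]
```

View pics/w9.png

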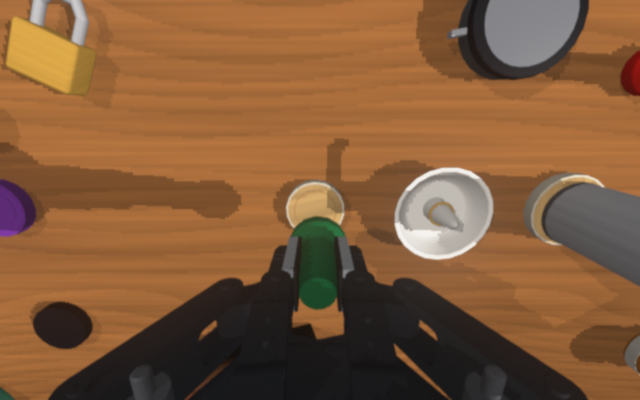

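The held stopper (318,265) lines up over the small round (315,205), and the dish (444,212) is clear. I lower it.

```bash
python3 -m handwheel '[[[-1,0,-0.1,3,0,0,0],[-1,0,-0.1,5,0,0,0],[-1,0,-0.1,5.6,0,0,0],[-1,0,-0.1,5.6,0,0,0],[-1,0,-0.1,5.6,0,0,0]]]';python3 -m handwheel '[[[-1,0,0,0.2,0,0,0],[-1,0,0,0.3,0,0,0],[-1,0,0,0.3,0,0,0]]]'
```

```text
time_s: 27.58
eef_pos: [0.5762, -0.1516, -0.0036]
eef_rot: [0.001, -0.0, 1.0, -0.0]
wrist_force: [0.3, 0.1, -0.9]
opening: 0.218
grasp_force: 78.8
time_s: 27.95
eef_pos: [0.5755, -0.1513, -0.0074]
eef_rot: [0.0, 0.0, 1.0, -0.0]
wrist_force: [-0.6, 0.3, 1.1]
opening: 0.217
grasp_force: 79.2
```

```bash
python3 -m handwheel '[[[-0.3,0,0,0,0,0,0],[0,0,0,0,0,0,0],[0.3,0,0,0,0,0,0],[0.3,0,0,-2,0,0,0],[0.3,0,0,-6,0,0,0],[0.6,0,0,-12,0,0,0],[1,4,0,-17,0,0,0],[1,8,0,-17,0,0,0],[1,8,0,-17,0,0,0],[1,8,0,-17,0,0,0]]]'
python3 - <<'E'
from w import *
camera('top');c=grab('wrist');save('w10',c['frame']);o=status.get_obs();A=o['eef_pos'];print(A)
d=c['depth'];v,u=np.mgrid[:400,:640];P=np.stack([(u-c['cx'])/c['fx']*d,(v-c['cy'])/c['fy']*d,d,np.ones_like(d)],-1)@c['T'].T
hsv=cv2.cvtColor(c['frame'],cv2.COLOR_BGR2HSV);g=cv2.inRange(hsv,*M['green'])>0
N=(abs(P[...,0]-.5757)<.05)&(abs(P[...,1]+.1505)<.05)
for h in (.014,.02,.026,.06,.066):
    s=P[N&g&(abs(P[...,2]-h)<.002)]
    if len(s):print(h,len(s),s[:,:2].min(0).round(4),s[:,:2].max(0).round(4))
meas(c,'white',[.576,-.047,.022],45)
pl=cv2.inRange(hsv,*M['pale'])>0;s=P[N&pl&(P[...,2]<.02)];print('round',s[:,:2].min(0),s[:,:2].max(0))
E
```

```text
time_s: 29.2
eef_pos: [0.4961, -0.1515, 0.1635]
eef_rot: [0.001, 0.0, 1.0, -0.0]
wrist_force: [0.4, -0.4, -0.6]
opening: 1.001
grasp_force: 0.0
[ 0.49616839 -0.15137209  0.16267356]
0.02 33 [ 0.5595 -0.1566] [ 0.5762 -0.1348]
0.026 69 [ 0.5609 -0.1565] [ 0.5828 -0.1362]
0.066 120 [ 0.5674 -0.1571] [ 0.5827 -0.1435]
white circ 0.5754 -0.0483 rad 0.04 ell [572.7 -49.5] [72.2 80.1]
round [ 0.55088219 -0.16828581] [ 0.60286629 -0.12692301]
```

View pics/w10.png

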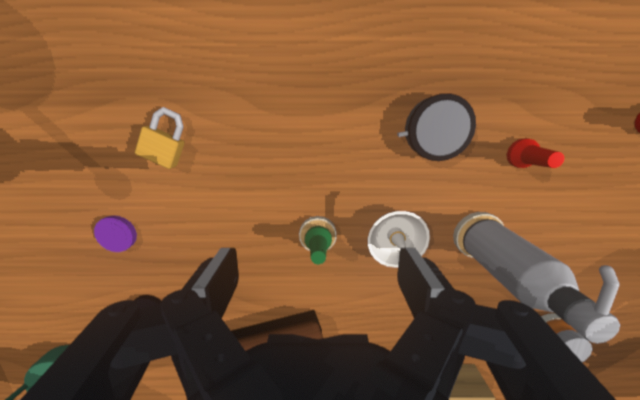

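The stopper stands on the small round (318,238), about 1 mm off its middle. The dish (399,238) and dispenser are undisturbed. Now I go for the clip.

```bash
python3 -m handwheel '[[[1,9.6,6,0,0,0,0],[1,9.6,47.3,0,0,0,0],[1,9.6,47.3,0,0,0,0],[1,9.6,47.3,0,0,0,0],[1,9.6,47.3,0,0,0,0],[1,9.6,47.3,0,0,0,0],[1,9.6,47.3,0,0,0,0],[1,9.6,47.3,0,0,0,0],[1,9.6,47.3,2,0,0,0],[1,9.6,47.3,2,0,0,0]]]'
python3 - <<'E'
from w import *
camera('top');camera('top');o=status.get_obs();c=grab('wrist');A=o['eef_pos'];print(A,proj(c,[.4497,.326,.016]))
d=c['depth'];v,u=np.mgrid[:400,:640];P=(np.stack([(u-c['cx'])/c['fx']*d,(v-c['cy'])/c['fy']*d,d,np.ones_like(d)],-1)@c['T'].T)[...,:3]
hsv=cv2.cvtColor(c['frame'],cv2.COLOR_BGR2HSV);g=(hsv[...,1]<90)
m=(abs(P[...,0]-.4497)<.06)&(abs(P[...,1]-.326)<.05)&(P[...,2]>.009)&(P[...,2]<.03)&g
s=P[m];print(len(s),s.min(0),s.max(0));box=cv2.minAreaRect((s[:,:2]*1000).astype(np.float32));print(box)
xs=np.sort(s[:,0])
for x in np.arange(s[:,0].min(),s[:,0].max(),.008):
    q=s[abs(s[:,0]-x)<.003]
    if len(q):print(x.round(3),q[:,1].min().round(4),q[:,1].max().round(4))
u0,v0=map(int,proj(c,[.4497,.326,.016]));save('w11',cv2.resize(c['frame'][max(v0-70,0):v0+70,u0-90:u0+90],None,fx=4,fy=4,interpolation=cv2.INTER_CUBIC));print(u0,v0)
E
```

```text
time_s: 30.55
eef_pos: [0.3978, 0.3224, 0.1403]
eef_rot: [-0.002, -0.001, 1.0, -0.001]
wrist_force: [-0.5, -0.4, -0.1]
opening: 1.003
grasp_force: 0.0
[0.39944946 0.32164689 0.14212354] (np.float64(320.6307977442455), np.float64(223.4873523404901))
863 [0.40833187 0.29613613 0.00907853] [0.49282239 0.33902063 0.01784432]
((451.7210693359375, 324.52581787109375), (82.09945678710938, 40.74994659423828), 13.195680618286133)
0.408 0.3298 0.3346
0.416 0.2961 0.3368
0.424 0.297 0.3358
0.432 0.3005 0.3323
0.44 0.3075 0.3336
0.448 0.3109 0.335
0.456 0.3132 0.3376
0.464 0.3144 0.3389
0.472 0.3155 0.3388
0.48 0.3192 0.3389
0.488 0.3229 0.339
320 223
```

View pics/w11.png

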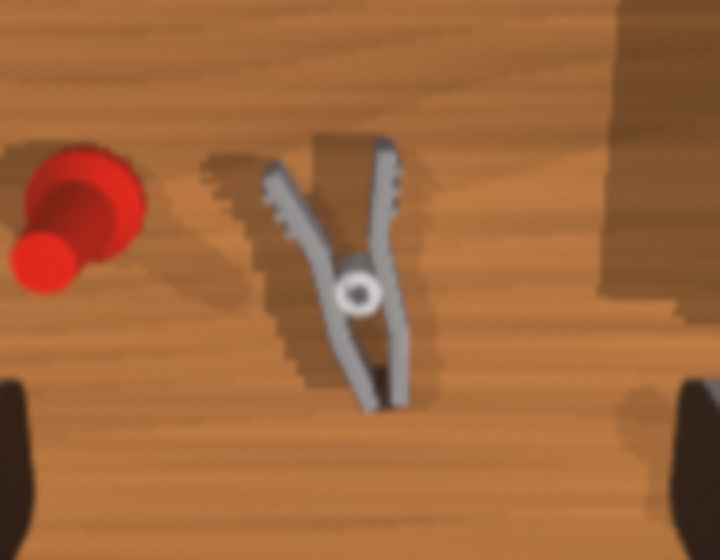

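The clip's ring is at crop (358,293), jaws pointing away from the robot. The fitted box is 82 x 41 mm at (0.4517, 0.3245), axis 13° off world x. The red stopper at crop (80,210) is clear. I grip it.

```bash
python3 -m handwheel '[[[0.2,-5.2,0.3,0,0,0,-7],[0.2,-5.2,0.3,4,0,0,-13.2],[0.2,-5.2,0.3,9,0,0,-13.2],[0.2,-5.2,0.3,13,0,0,-13.2],[0.2,-5.2,0.3,16,0,0,-13.2],[0.2,-5.2,0.3,17.8,0,0,-13.2],[0.2,-5.2,0.3,17.8,0,0,-13.2]]]'; python3 -m handwheel '[[[-1,0,0,0,0,0,0],[-1,0,0,0,0,0,0],[-1,0,0,0,0,0,0],[-1,0,0,0,0,0,0],[-1,0,0,0,0,0,0],[-1,0,0,-4,0,0,0],[-1,0,0,-10,0,0,0],[-1,0,0,-16,0,0,0],[-1,0,0,-18,0,0,0],[-1,0,0,-18,0,0,0]]]'
```

```text
time_s: 31.58
eef_pos: [0.4512, 0.3241, -0.0362]
eef_rot: [-0.001, -0.114, 0.993, -0.0]
wrist_force: [0.1, -1.1, 1.3]
opening: 0.598
grasp_force: 0.0
time_s: 32.83
eef_pos: [0.4528, 0.3256, 0.147]
eef_rot: [0.003, -0.115, 0.993, 0.001]
wrist_force: [0.5, 0.3, -0.6]
opening: 0.261
grasp_force: 58.9
```

```bash
python3 -m handwheel '[[[-1,0,0,-5,0,0,10.4],[-1,0,0,-8,0,0,20.8],[-1,0,0,-8,0,0,31.2],[-1,0,0,-8,0,0,41.6],[-1,0,0,-8,0,0,52],[-1,0,0,-8,0,0,62.4],[-1,0,0,-8,0,0,72.8],[-1,0,0,-8,0,0,83.2],[-1,0,0,-8,0,0,93.6],[-1,0,0,-8,0,0,103.2]]]'
python3 - <<'E'
from w import *
camera('top');camera('top');o=status.get_obs();print(o['eef_pos'],o['q'].round(2),tcpT(o)[:3,:3].round(3).tolist())
E
```

```text
time_s: 34.08
eef_pos: [0.4503, 0.3244, 0.222]
eef_rot: [-0.001, 0.709, 0.705, -0.002]
wrist_force: [-0.3, -0.0, 0.4]
opening: 0.261
grasp_force: 58.9
[0.45037626 0.32440358 0.22219887] [ 0.41  0.12  1.62 -0.    1.41  0.41] [[0.001, 1.0, -0.003], [1.0, -0.001, -0.001], [-0.001, -0.003, -1.0]]
```

```bash
python3 -m handwheel '[[[-1,0,22.5,0,0,0,0],[-1,0,22.5,0,0,0,0],[-1,0,22.5,0,0,0,0],[-1,-6,22.5,0,0,0,0],[-1,-37.1,22.5,0,0,0,0],[-1,-37.1,22.5,0,0,0,0],[-1,-37.1,22.5,0,0,0,0],[-1,-37.1,22.5,0,0,0,0],[-1,-37.1,22.5,0,0,0,0],[-1,-37.1,22.5,0,0,0,0]]]'
python3 -m handwheel '[[[-1,0,0,5,0,0,0],[-1,0,0,10,0,0,0],[-1,0,0,14,0,0,0],[-1,0,0,14,0,0,0],[-1,0,0,14,0,0,0],[-1,0,0,14,0,0,0]]]'
python3 - <<'E'
from w import *
camera('top');o=status.get_obs();A=o['eef_pos'];print(A,tcpT(o)[:3,:3].round(3).tolist());c=grab('wrist');save('w12',c['frame'])
d=c['depth'];v,u=np.mgrid[:400,:640];P=(np.stack([(u-c['cx'])/c['fx']*d,(v-c['cy'])/c['fy']*d,d,np.ones_like(d)],-1)@c['T'].T)[...,:3]
s=P[(abs(P[...,:2]-A[:2]).max(-1)<.06)&(abs(P[...,2]-A[2]-.044)<.02)];s=s[abs(s[:,1]-A[1])>.014];print(len(s),s.min(0)-A,s.max(0)-A)
print(cv2.minAreaRect(((s-A)[:,:2]*1000).astype(np.float32)))
meas(c,'white',[.576,-.047,.022],60)
E
```

```text
time_s: 35.42
eef_pos: [0.6755, -0.051, 0.2225]
eef_rot: [-0.001, 0.708, 0.706, -0.001]
wrist_force: [0.6, 0.9, -0.6]
opening: 0.267
grasp_force: 59.1
time_s: 36.17
eef_pos: [0.6782, -0.0463, 0.0871]
eef_rot: [0.002, 0.707, 0.707, 0.001]
wrist_force: [0.3, -0.7, -0.8]
opening: 0.259
grasp_force: 59.1
[ 0.67798963 -0.04635583  0.08694004] [[-0.001, 1.0, 0.004], [1.0, 0.001, -0.001], [-0.001, 0.004, -1.0]]
3329 [-0.02207141 -0.04126679  0.03259117] [0.01943807 0.04232808 0.05073567]
((-1.3446846008300781, 0.5253219604492188), (83.58079528808594, 41.50934600830078), 89.95417785644531)
white circ 0.5773 -0.0472 rad 0.0398 ell [577. -47.] [77.8 78.2]
```

View pics/w12.png

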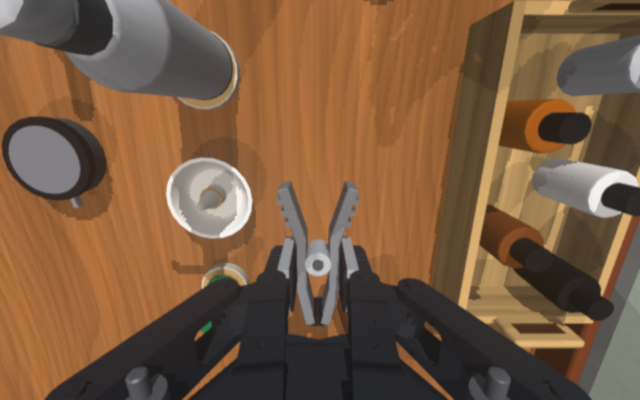

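The clip is held level with its axis parallel to the row (318,255), behind the dish at (209,198) with matching offsets. The crate at (480,150) is clear. I lower and release.

```bash
python3 -m handwheel '[[[-1,-0.1,0,5,0,0,0],[-1,-0.1,0,9,0,0,0],[-1,-0.1,0,11.2,0,0,0],[-1,-0.1,0,11.8,0,0,0],[-1,-0.1,0,11.8,0,0,0],[-1,-0.1,0,11.9,0,0,0],[-1,-0.1,0,11.9,0,0,0]]]'; python3 -m handwheel '[[[-0.3,0,0,0,0,0,0],[0,0,0,0,0,0,0],[0,0,0,0,0,0,0],[0,0,0,-2,0,0,0],[0,0,0,-6,0,0,0],[0.5,0,0,-12,0,0,0],[0.5,0,0,-18,0,0,0],[0.5,0,4,-24,0,0,0],[0.5,0,4,-24,0,0,0],[0.5,0,4,-24,0,0,0]]]'
python3 - <<'E'
from w import *
o=status.get_obs();c=grab('wrist');print(o['eef_pos'],o['wrist_force']);save('w13',c['frame'])
E
```

```text
time_s: 37.15
eef_pos: [0.6772, -0.0474, -0.0337]
eef_rot: [0.001, 0.707, 0.707, 0.0]
wrist_force: [-0.2, 0.2, 0.9]
opening: 0.267
grasp_force: 59.2
time_s: 38.4
eef_pos: [0.7167, -0.0472, 0.2067]
eef_rot: [0.001, 0.707, 0.707, 0.0]
wrist_force: [-0.3, 0.5, -1.4]
opening: 0.746
grasp_force: 0.0
[ 0.71668325 -0.04719041  0.20665387] [-0.25981366  0.5482911  -1.44267989]
```

```bash
python3 -m handwheel '[[[0.5,30,0,-4,0,0,0],[0.5,30,0,-4,0,0,0],[0.5,30,0,-4,0,0,0],[0.5,30,0,-4,0,0,0],[0.5,30,0,-4,0,0,0],[0.5,30,-15,-4,0,0,0],[0.5,30,-15,-4,0,0,0],[0.5,30,-15,-4,0,0,0]]]'
python3 - <<'E'
from w import *
camera('top');t=grab('top');save('t3',cv2.resize(t['frame'][110:290,150:500],(800,411),interpolation=cv2.INTER_CUBIC))
meas(t,'white',[.576,-.047,.022],24)
d=t['depth'];v,u=np.mgrid[:400,:640];P=(np.stack([(u-t['cx'])/t['fx']*d,(v-t['cy'])/t['fy']*d,d,np.ones_like(d)],-1)@t['T'].T)[...,:3]
g=cv2.cvtColor(t['frame'],cv2.COLOR_BGR2HSV)[...,1]<90
s=P[(abs(P[...,0]-.676)<.04)&(abs(P[...,1]+.047)<.06)&g&(P[...,2]>.008)&(P[...,2]<.03)];print(len(s),cv2.minAreaRect((s[:,:2]*1000).astype(np.float32)))
E
```

```text
time_s: 39.45
eef_pos: [0.561, 0.2529, 0.2419]
eef_rot: [-0.002, 0.707, 0.708, -0.003]
wrist_force: [0.9, 0.6, 0.8]
opening: 0.75
grasp_force: 0.0
white circ 0.5761 -0.0468 rad 0.0399 ell [576.2 -46.9] [76.9 77.5]
218 ((675.1138916015625, -46.01570510864258), (40.17236328125, 78.93937683105469), 0.8595630526542664)
```

View pics/t3.png

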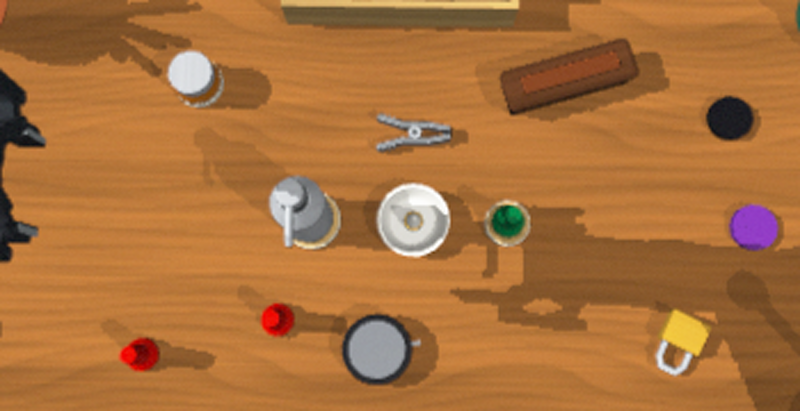

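The final top view shows the dispenser on the large round (305,212), the dish (413,220), the stopper on the small round (508,222) and the clip behind the dish (414,132). The dish has not moved, and the bystanders look undisturbed.

```bash
python3 -c "
from bench import ctrl;print(ctrl.hand_in())"
```

```text
the job is handed in; nothing more can be done
None
```

The job is handed in at about 39.5 s with everything in the order asked: pieces within about 2 mm of target (the small round's gap is near 37.5 mm rather than 40), the dish unmoved, the bystanders never touched.

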